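# Put up the counter display stand

### The job

Put up the display stand on the shop counter: pull both of its telescopic posts up until their lock buttons click out. Then lay the long rail with the square end caps across the two posts, resting fully down in both forks with its caps outside them and about evenly overhanging, and let go; leave the short bar and the goods standing where they are.

Things in the scene. Friction and masses are not known exactly. Their poses are not given: they have to be found in the camera images.
- stand: The display stand, fixed to the counter: a white base plate 80 (own x) x 210 (own y) x 12 mm with two upright square aluminium outer tubes, 26 x 26 mm, tops 120 mm above the counter, at own x 0, y +75 mm (left post) and y -75 mm (right post). Origin: centre of the plate's underside, at counter height; z up. In each tube's +x face is a button hole centred 104 mm above the counter. With both posts locked, the fork floors stand 239 mm and the prong tips 256 mm above the counter.
- post_left_head (a point): Centre of the head of the telescoping inner post in the left tube (stand's +y side), axes parallel to the stand's. The head is a grey block 30 x 30 mm and 47 mm tall, from 22 mm below this point to 25 mm above it, wholly above the outer tube, to be gripped by any two opposite sides. Its top is a fork: a slot 19 mm wide, open towards the stand's own +y and -y, between two prongs 5.5 mm thick; the slot's floor is 8 mm above this point, the prongs 17 mm tall. It cannot turn.
- post_right_head (a point): The same on the right post (stand's -y side).
- post_left (a joint): How far the left post is drawn out upwards: 0 = fully in, 0.085 m = lock height, which is also its upper stop (travel ends at 0.0855). Starts between 0 and 0.04. Friction and weight make about 6 to 7 N to pull; it stays where it is left.
- post_right (a joint): The same for the right post.
- button_left (a joint): The left post's round spring button, 10 mm across, carried by the inner post: 0 = pressed in, hidden in the tube; 0.008 m = clicked out through the hole in the tube's +x face, standing 5 mm proud: the post is then locked. It springs out by itself when the post reaches the stop.
- button_right (a joint): The same for the right post.
- rail_mid (a point): Centre of the hanging rail, loose (about 100 to 170 g): a straight bare aluminium bar 12 x 12 mm with a square 18 x 18 x 15 mm grey cap on each end, 240 mm over all along its own y (210 mm between the caps). It lies flat on its caps, this point 9 mm and the bar's underside 3 mm above the counter. Both ends are alike. Seated in both forks of the locked posts, this point is 245 mm above the counter, midway between the posts.
- shampoo: Bystander: tall round shampoo bottle, 56 diameter, 165 tall (mm). Origin: centre of its underside.
- carton: Bystander: upright carton, 45 (own x) x 60 (own y) x 120 tall (mm). Origin: centre of its underside.
- cream_jar: Bystander: squat cream jar, 66 diameter, 75 tall, standing on the stand's base plate between the posts (mm). Origin: centre of its underside.
- balm_jar: Bystander: low jar, 60 diameter, 60 tall (mm). Origin: centre of its underside.
- soap_box: Bystander: flat soap box, 60 (own x) x 90 (own y) x 35 tall (mm). Origin: centre of its underside.
- short_bar: Bystander: short plain square bar without end caps, 110 long (own y), 12 x 12; not the rail (mm). Origin: centre of its underside.
- cleaner: Bystander: white cleaner bottle, 60 diameter, 150 tall (mm). Origin: centre of its underside.
There are look-alikes about, which are no part of the job. Leave any brown or green look-alike of the part that bears rail_mid alone.

How it is judged:
By the outcome, as a careful person would: the job done as asked, in the order asked, and still so for the second after the job is handed in, with the robot touching nothing.
It also fails if it takes over 72 s, if anything falls off the work surface, if the arm or the gripper's body presses on something with over 40 N, if the wrist force passes 120 N, or if a joint passes its speed limit or range.

### The arm

A 7-joint arm with a two-finger parallel gripper is mounted at the origin on the work surface. World frame = base frame: x ahead of the robot, y to its left, z up, the work surface at z = 0. Lengths are in m, angles in rad, forces in N, time in s.
With the tool pointing down it reaches from about 0.4 to 0.875 m from the base axis. Payload 19.3 kg.
Tool frame: the origin (TCP) lies on the centre line of the jaws, within the pads' length; the fingertips stand 14 mm ahead of it and the grasp point (between the pads) lies 5 mm behind it; z points along the fingers, y is the line along which they close (so a half turn about z gives the same grasp; the last joint's range is limited). The gripper opens to 85 mm and grips with 20 to 120 N. Pads are 22 mm wide; open, the fingers measure 114 mm over their backs; the gripper's body (76 mm by 85 mm) begins 54 mm behind the grasp point. The pads swing forward as they close: fully open they stand 13 mm farther back than shut.
Start: joints at [1.273, 0.521, -0.036, 1.599, 0.021, 1.021, -0.113], TCP at [0.141, -0.609, 0.245] pointing down, gripper open.
Joint ranges: [-2.91, 2.91], [-0.3, 2.13], [-1.5, 1.42], [0.17, 2.43], [-1.26, 4.41], [0.16, 1.93], [-2.52, 2.52]. Speed limits (rad/s): [1.89, 1.89, 2.39, 2.39, 3.01, 3.01, 3.01].

### API

Orientations are given as a unit quaternion [w, x, y, z].
In Python, from plant import monitor, optics, job gives the robot as it stands.
- The arm moves only by the shell command python3 -m jog 'ROWS' [OPENING] [FORCE]. ROWS is JSON, a list of rows, each a list of 6 numbers: the shift along the tool's x, y, z normalised to -1 to 1, where 1 is 0.1 m, then the turn, a rotation vector about the tool's x, y, z normalised to -1 to 1, where 1 is 180 degrees. A call has exactly 8 rows; each row is the pose to reach, as a shift and turn from the pose commanded when the call began, along the tool's axes at that moment, turning the shorter way round; what a row does not reach only later rows make up. A row lasts 1/12 s, in which the tool goes at most 41.7 mm and 7.16 degrees, less where a joint would pass 70% of its speed; a pose out of reach is approached as far as the arm can. A call with a number of a shift or a turn outside -1 to 1 is refused whole. A call with a gripper value outside its range is refused whole. OPENING is the finger opening in mm, from 0 to 85.4, set as the call begins (- or left out, the last holds). The fingers move at their own pace and stop on an object; FORCE is the grip in N (left out, the last holds). Time passes only in rows, so rows that repeat a pose let the fingers close, or fill a call up. It gives the time, the measured TCP pose, the force, the opening and the grip force at its end, in the units of the state.
- monitor.observe(): the state, without advancing time (a new reading comes with each control period).
- optics.grab_frame(name): name is "scene" or "top" or "wrist"; returns the picture (400x640x3 uint8, blue, green, red); there is no depth.
- optics.camera_model(name): a dict with "camera_matrix" (3x3 intrinsics, pixels), "rvec" (rotation vector, rad) and "tvec" (3), from world to camera coordinates, as OpenCV has them; the wrist camera has in their place "hand_eye" (4x4, takes a point from camera to tool coordinates, whose origin is the TCP and whose axes are the flange's). Camera axes: x right, y down, z forward; pixel columns grow to the right and rows downward; lengths in m; the calibration is good to about 2 mm. The wrist camera is an equidistant fisheye: a pixel r from the principal point sees the ray r / f radians off the axis. A picture is of the moment at which its call begins: read the wrist's pose just before it. camera_model takes no time and is no camera call.
- job.sign_off(): hands the job in; it is judged then, once.
The state is a dict: "time_s": time; "joint_positions": joint angles; "dq": joint speeds; "joint_torque": joint torques, N m; "tool_pos": TCP position; "tcp_rot": TCP orientation; "contact_force": force on the tool from outside, world axes, zero at the start; "ft_torque": the same for the moment, N m; "width": finger opening in m; "gripper_force": force on a finger pad.
Only numpy, scipy, OpenCV 4.12 (cv2) and the standard library are available. Lean on these libraries where they do the work, as an engineer would, in place of code of your own. Each camera call takes 0.05 s, during which the arm holds its last target. There are 200 camera calls.

## Working session

There is one attempt and no reset: what is moved stays moved. The work goes in short steps, Python scripts to look and compute and a shell command to move; the robot and the scene stay as the last step left them, time stands still between calls to the robot, and variables do not carry over. Pictures are saved under pics/ and viewed, at most 10 in all, crops included, and the job is handed in when it is done.

```bash
ls; mkdir -p pics; python3 - <<'E'
from plant import monitor, optics
import cv2,json
print(monitor.observe())
for n in("scene","top"):
    cv2.imwrite(f"pics/{n}0.png",optics.grab_frame(n)); print(n,optics.camera_model(n))
print(optics.camera_model("wrist"))
E
```

```text
pics
{'time_s': 0.0, 'joint_positions': array([ 1.27280677,  0.52200234, -0.03636951,  1.59999557,  0.02119244,
        1.0211253 , -0.11280831]), 'dq': array([-1.16287061e-03, -1.03195678e-03,  1.41170212e-03,  4.48047967e-05,
        7.59512116e-04,  7.22208436e-04,  4.65844865e-04]), 'joint_torque': array([-3.69215550e-04, -9.27083516e+01,  1.97944455e+00, -3.69922936e+01,
        1.76413829e-02,  8.17720749e-03, -1.75619613e-05]), 'tool_pos': array([ 0.14105691, -0.60853937,  0.24473698]), 'tcp_rot': array([-5.65511665e-04,  9.93520036e-01,  1.13655661e-01, -9.25945658e-05]), 'contact_force': array([ 0.64667925, -0.07288347, -0.15042529]), 'ft_torque': array([-0.01581723,  0.00036818, -0.05303174]), 'gripper_force': 0.0, 'width': 0.08545227978205285}
scene {'camera_matrix': array([[385.43706458,   0.        , 319.76923242],
       [  0.        , 385.43706458, 193.52221094],
       [  0.        ,   0.        ,   1.        ]]), 'rvec': array([ 2.1873557 ,  1.25780617, -0.43215367]), 'tvec': array([-0.26060399, -0.27173345,  1.40525917])}
top {'camera_matrix': array([[396.31126839,   0.        , 325.65238145],
       [  0.        , 396.31126839, 198.01874609],
       [  0.        ,   0.        ,   1.        ]]), 'rvec': array([ 2.1252123 , -2.11034645,  0.19235654]), 'tvec': array([-0.01909103,  0.49443035,  1.014875  ])}
{'camera_matrix': array([[309.70691629,   0.        , 325.51189913],
       [  0.        , 309.70691629, 195.81997078],
       [  0.        ,   0.        ,   1.        ]]), 'hand_eye': array([[-7.77744821e-05, -9.60924512e-01, -2.76810541e-01,
         7.00932700e-02],
       [ 9.99999366e-01,  2.36278636e-04, -1.10118771e-03,
         6.97599855e-04],
       [ 1.12356268e-03, -2.76810451e-01,  9.60923884e-01,
        -1.29145389e-01],
       [ 0.00000000e+00,  0.00000000e+00,  0.00000000e+00,
         1.00000000e+00]])}
```

View pics/scene0.png

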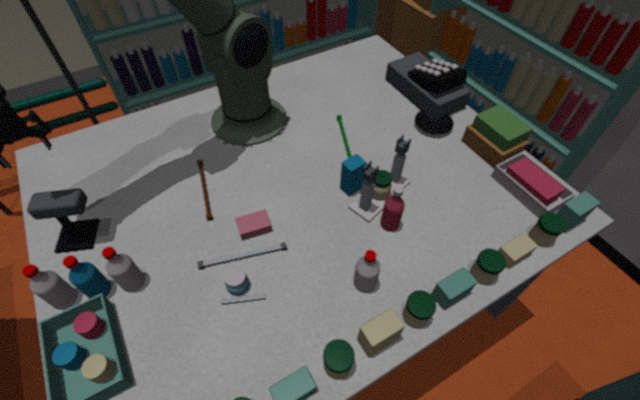

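View pics/top0.png

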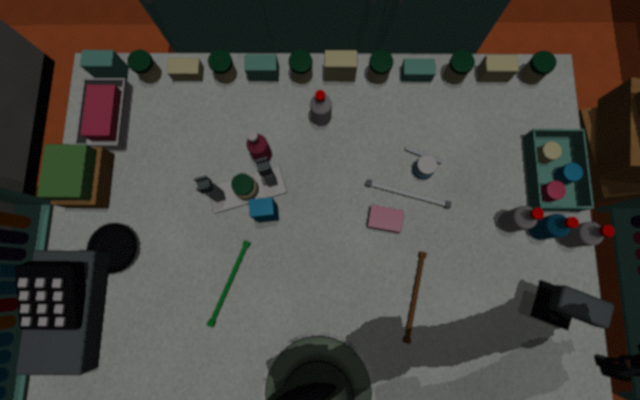

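Candidates for the rail (top view): grey-capped bare bar (368,183)-(447,204); short bar without caps (406,149)-(440,162); green (247,243)-(211,323) and brown (421,254)-(407,340) look-alikes. By the description it is the first one. The stand lies at about (248,187), with its heads at (205,185) and (263,165), the shampoo at (258,145) and the carton at (262,209). Now a close crop.

```bash
cat > h.py <<'E'
import numpy as np, cv2
from plant import optics, monitor
from scipy.spatial.transform import Rotation as R
def ray(n,uv):
    m=optics.camera_model(n);Rm,_=cv2.Rodrigues(np.array(m["rvec"]));K=m["camera_matrix"]
    d=Rm.T@np.linalg.inv(K)@np.array([uv[0],uv[1],1.]);return -Rm.T@m["tvec"],d/np.linalg.norm(d)
def plane(n,uv,z):
    c,d=ray(n,uv);return c+d*(z-c[2])/d[2]
def two(a,b):
    (c1,d1),(c2,d2)=ray("top",a),ray("scene",b)
    t=np.linalg.lstsq(np.c_[d1,-d2],c2-c1,rcond=None)[0]
    p,q=c1+d1*t[0],c2+d2*t[1];return (p+q)/2,np.linalg.norm(p-q)
def wray(uv,s):
    m=optics.camera_model("wrist");K=m["camera_matrix"];H=m["hand_eye"]
    x=(uv[0]-K[0,2])/K[0,0];y=(uv[1]-K[1,2])/K[1,1];r=np.hypot(x,y)+1e-12
    d=np.array([x/r*np.sin(r),y/r*np.sin(r),np.cos(r)])
    q=np.array(s["tcp_rot"]);Rt=R.from_quat(q[[1,2,3,0]]).as_matrix()
    return s["tool_pos"]+Rt@H[:3,3],Rt@H[:3,:3]@d
def wplane(uv,s,z):
    c,d=wray(uv,s);return c+d*(z-c[2])/d[2]
E
python3 - <<'E'
import cv2,numpy as np
from h import *
t=cv2.imread("pics/top0.png");s=cv2.imread("pics/scene0.png")
def c(i,x,y):
    o=cv2.resize(i[y:y+75,x:x+100],(400,300),interpolation=cv2.INTER_CUBIC)
    o=np.clip(o.astype(float)*1.7,0,255).astype('u1')
    for k in range(0,100,20): cv2.line(o,(k*4,0),(k*4,6),(0,255,255)); cv2.putText(o,str(x+k),(k*4,16),0,.35,(0,255,255))
    for k in range(15,75,20): cv2.line(o,(0,k*4),(6,k*4),(0,255,255)); cv2.putText(o,str(y+k),(8,k*4+4),0,.35,(0,255,255))
    return o
cv2.imwrite("pics/c.png",np.vstack([np.hstack([c(t,195,140),c(t,358,140)]),np.hstack([c(s,335,130),c(s,192,230)])]))
for n,uv in [("top",(368,183)),("top",(447,204)),("scene",(201,264)),("scene",(284,246))]: print(n,plane(n,uv,.01).round(3))
E
```

```text
top [ 0.545 -0.133  0.01 ]
top [ 0.487 -0.35   0.01 ]
scene [ 0.485 -0.349  0.01 ]
scene [ 0.547 -0.132  0.01 ]
```

View pics/c.png

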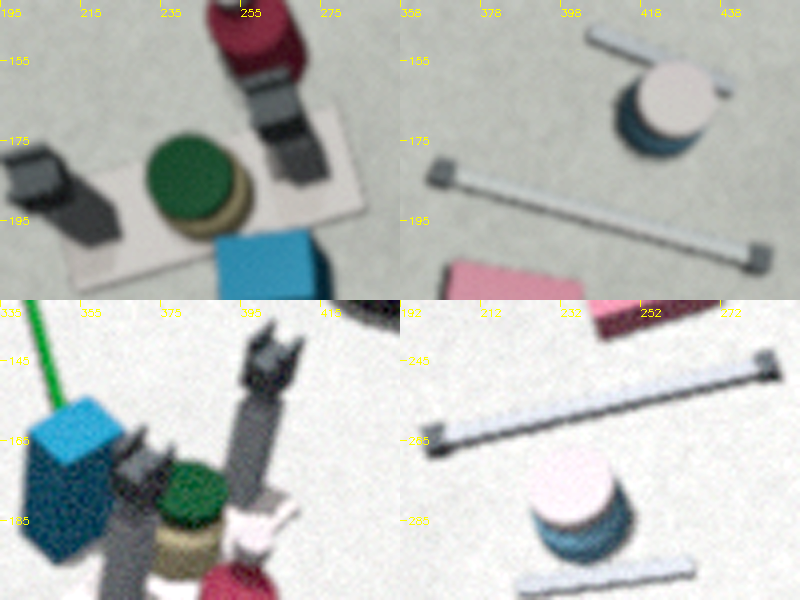

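The crop confirms the choice: bare bar with grey square caps at top (369,183) and (447,204), and the short bar has no caps. The plate corners are at (214.5,212.5), (286,192) and (279,167), and the two grey forked heads stand at each end of the jar.

```bash
python3 - <<'E'
from h import *
P=[plane("top",u,.012) for u in [(214.5,212.5),(286,192),(279,167)]]
print(np.round(P,3),np.linalg.norm(P[0]-P[1]),np.linalg.norm(P[1]-P[2]))
c=(P[0]+P[2])/2; y=(P[0]-P[1]);y/=np.linalg.norm(y); print("c",c,"ydir",y, np.degrees(np.arctan2(y[1],y[0])))
for s in(1,-1): print("foot",s,c+s*.075*y)
print("shampoo/carton")
print(plane("scene",(389,228),0), plane("top",(262,207),.12))
# heads
print(two((202.5,182),(403.5,145)),two((262.5,164),(369,169)))
a,b=np.array([.546,-.1325]),np.array([.486,-.3495]);d=a-b;print("rail ang",np.degrees(np.arctan2(d[1],d[0])))
t=cv2.imread("pics/top0.png")
hsv=cv2.cvtColor(t,cv2.COLOR_BGR2HSV)[140:165,240:275]
m=((hsv[...,0]>165)|(hsv[...,0]<8))&(hsv[...,1]>120)
ys,xs=np.where(m);print(xs.min()+240,xs.max()+240,ys.min()+140,ys.max()+140)
s=monitor.observe();q=s["tcp_rot"];print(R.from_quat(q[[1,2,3,0]]).as_matrix().round(3))
E
```

```text
[[0.459 0.291 0.012]
 [0.518 0.095 0.012]
 [0.589 0.117 0.012]] 0.20438310712495475 0.07492251565256343
c [0.52404448 0.20375045 0.012     ] ydir [-0.28821652  0.95756527  0.        ] 106.75121150337856
foot 1 [0.50242824 0.27556784 0.012     ]
foot -1 [0.54566072 0.13193305 0.012     ]
shampoo/carton
[0.64010441 0.15943175 0.        ] [0.45681866 0.14164278 0.12      ]
(array([0.50920164, 0.27909331, 0.16366997]), np.float64(0.001258185269505289)) (array([0.54887722, 0.13177202, 0.18245835]), np.float64(0.004009411406463364))
rail ang 74.54400092968785
248 270 140 158
[[ 0.974  0.226 -0.   ]
 [ 0.226 -0.974  0.001]
 [-0.    -0.001 -1.   ]]
```

```bash

python3 -m jog '[[0.12,-0.1,-0.04,0,0,0],[0.25,-0.2,-0.08,0,0,0],[0.37,-0.3,-0.13,0,0,0],[0.5,-0.4,-0.17,0,0,0],[0.62,-0.5,-0.22,0,0,0],[0.75,-0.6,-0.26,0,0,0],[0.87,-0.7,-0.3,0,0,-0.01],[1,-0.8,-0.35,0,0,-0.02]]' 60 60
python3 -m jog '[[0.12,-0.12,0,0,0,0],[0.25,-0.25,0,0,0,0],[0.37,-0.37,0,0,0,0],[0.5,-0.5,0,0,0,0],[0.62,-0.62,0,0,0,0],[0.75,-0.75,0,0,0,0],[0.87,-0.87,0,0,0,0],[1,-1,0,0,0,0]]'
python3 -m jog '[[0.12,-0.12,0,0,0,0],[0.25,-0.25,0,0,0,0],[0.37,-0.37,0,0,0,0],[0.5,-0.5,0,0,0,0],[0.62,-0.62,0,0,0,0],[0.75,-0.75,0,0,0,0],[0.87,-0.87,0,0,0,0],[1,-1,0,0,0,0]]'
```

```text
time_s: 0.77
tool_pos: [0.2215, -0.5068, 0.2809]
tcp_rot: [0.0, 0.989, 0.147, -0.0]
contact_force: [1.1, -0.3, -0.1]
width: 0.0602
gripper_force: 0.0
time_s: 1.43
tool_pos: [0.2882, -0.3824, 0.2807]
tcp_rot: [0.0, 0.989, 0.146, 0.0]
contact_force: [-0.5, -0.7, -0.2]
width: 0.0599
gripper_force: 0.0
time_s: 2.1
tool_pos: [0.3551, -0.258, 0.2807]
tcp_rot: [0.0, 0.989, 0.146, 0.0]
contact_force: [-0.4, -0.2, -0.2]
width: 0.0599
gripper_force: 0.0
```

```bash

python3 -m jog '[[0.12,-0.12,0,0,0,0],[0.25,-0.25,0,0,0,0],[0.37,-0.37,0,0,0,0],[0.5,-0.5,0,0,0,0],[0.62,-0.62,0,0,0,0],[0.75,-0.75,0,0,0,0],[0.87,-0.87,0,0,0,0],[1,-1,0,0,0,0]]'
python3 -m jog '[[0.12,-0.12,0,0,0,0],[0.25,-0.25,0,0,0,0],[0.37,-0.37,0,0,0,0],[0.5,-0.5,0,0,0,0],[0.62,-0.62,0,0,0,0],[0.75,-0.75,0,0,0,0],[0.87,-0.87,0,0,0,0],[1,-1,0,0,0,0]]'
python3 -m jog '[[0.12,-0.12,0,0,0,0],[0.25,-0.25,0,0,0,0],[0.37,-0.37,0,0,0,0],[0.5,-0.5,0,0,0,0],[0.62,-0.62,0,0,0,0],[0.75,-0.75,0,0,0,0],[0.9,-0.9,0,0,0,0],[0.97,-1,0,0,0,0]]'
python3 - <<'E'
from h import *
import json
s=monitor.observe();f=optics.grab_frame("wrist")
json.dump({k:list(s[k]) for k in("tool_pos","tcp_rot")},open("w1.json","w"))
print(s["tool_pos"],s["tcp_rot"])
cv2.imwrite("pics/w1raw.png",f);cv2.imwrite("pics/w1.png",np.clip(f*1.7,0,255).astype('u1'))
E
```

```text
time_s: 2.77
tool_pos: [0.422, -0.1335, 0.2807]
tcp_rot: [0.0, 0.989, 0.146, 0.0]
contact_force: [0.5, -0.1, 0.4]
width: 0.0599
gripper_force: 0.0
time_s: 3.43
tool_pos: [0.489, -0.0091, 0.2807]
tcp_rot: [0.0, 0.989, 0.146, 0.0]
contact_force: [0.1, 0.3, -0.3]
width: 0.0601
gripper_force: 0.0
time_s: 4.1
tool_pos: [0.5536, 0.1156, 0.2806]
tcp_rot: [-0.0, 0.989, 0.146, 0.0]
contact_force: [0.3, 0.5, -0.3]
width: 0.0601
gripper_force: 0.0
[0.55359954 0.11563864 0.28062875] [-2.31096130e-04  9.89229490e-01  1.46372386e-01  2.95309119e-04]
```

View pics/w1.png

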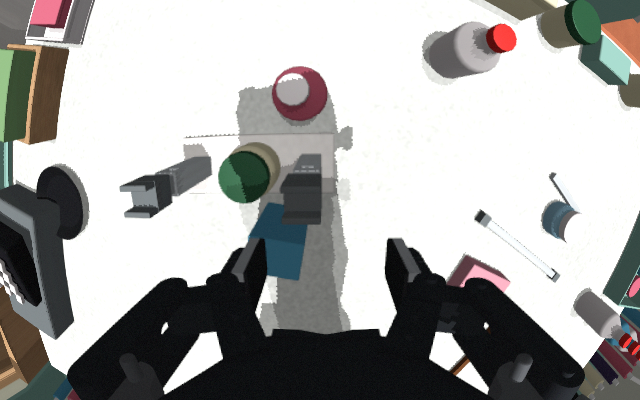

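The wrist view shows the right head at about (302,203), the left head at (148,195), and the shampoo at (300,93). I need finer outlines.

```bash
python3 - <<'E'
import cv2,numpy as np
i=cv2.imread("pics/w1raw.png")
def c(x,y):
    o=cv2.resize(i[y:y+100,x:x+80],None,fx=5,fy=5,interpolation=cv2.INTER_CUBIC)
    for k in range(0,80,10): cv2.putText(o,str(x+k),(k*5,10),0,.3,(0,0,255)); cv2.line(o,(k*5,12),(k*5,18),(0,0,255))
    for k in range(10,100,10): cv2.putText(o,str(y+k),(8,k*5+4),0,.3,(0,0,255)); cv2.line(o,(0,k*5),(6,k*5),(0,0,255))
    return o
cv2.imwrite("pics/w1c.png",np.hstack([c(110,145),c(260,145)]))
E
```

```text
(no output)
```

View pics/w1c.png

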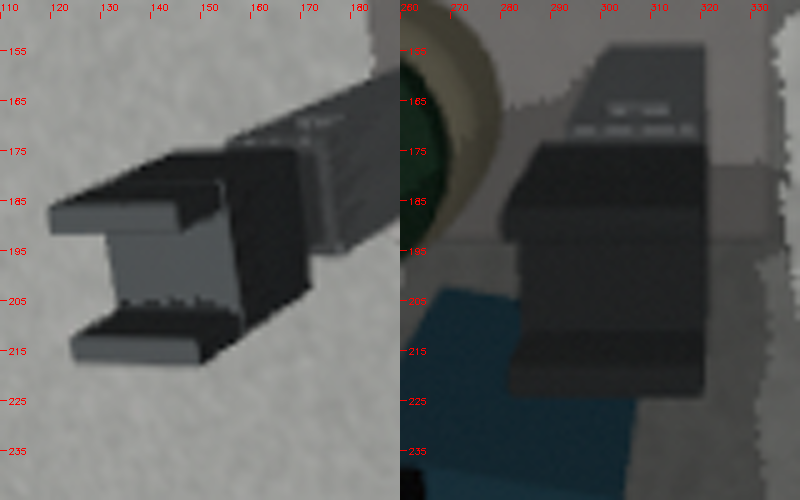

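```bash
python3 - <<'E'
from h import *
import json
s={k:np.array(v) for k,v in json.load(open("w1.json")).items()}
Rt=R.from_quat(s["tcp_rot"][[1,2,3,0]]).as_matrix()
for n,C in (("R",[(280.5,186),(320.5,186),(320.5,224),(281.5,224)]),("L",[(119.5,185.5),(145.5,185.5),(150.5,217.5),(125,217.5)])):
  for z in(.17,.18,.19,.2,.21):
    P=np.array([wplane(u,s,z) for u in C]);e=[np.linalg.norm(P[i]-P[i-1])for i in range(4)]
    d=P[2]-P[1]+P[3]-P[0]
    c=P.mean(0); print(n,z,c.round(4),np.round(e,4),"tool",(Rt.T@(c-s["tool_pos"])).round(4),"yaw",np.degrees(np.arctan2(-d[1],-d[0])).round(1))
E
```

```text
R 0.17 [0.5411 0.1327 0.17  ] [0.0327 0.0322 0.0325 0.0326] tool [-0.0071 -0.0199  0.1106] yaw 16.2
R 0.18 [0.5444 0.1328 0.18  ] [0.0314 0.0309 0.0311 0.0313] tool [-0.0039 -0.019   0.1006] yaw 16.2
R 0.19 [0.5477 0.1329 0.19  ] [0.03   0.0295 0.0298 0.0299] tool [-0.0007 -0.0182  0.0906] yaw 16.2
R 0.2 [0.5511 0.133  0.2   ] [0.0286 0.0282 0.0284 0.0285] tool [ 0.0025 -0.0173  0.0806] yaw 16.2
R 0.21 [0.5544 0.1331 0.21  ] [0.0273 0.0268 0.0271 0.0272] tool [ 0.0057 -0.0165  0.0706] yaw 16.2
L 0.17 [0.4976 0.2844 0.17  ] [0.0319 0.0315 0.0306 0.0315] tool [-0.0048 -0.1777  0.1107] yaw 16.9
L 0.18 [0.5027 0.2782 0.18  ] [0.0306 0.0302 0.0293 0.0302] tool [-0.0017 -0.1703  0.1007] yaw 16.9
L 0.19 [0.5079 0.272  0.19  ] [0.0292 0.0289 0.0281 0.0289] tool [ 0.0014 -0.1628  0.0907] yaw 16.9
L 0.2 [0.513  0.2657 0.2   ] [0.0279 0.0275 0.0268 0.0276] tool [ 0.0046 -0.1554  0.0807] yaw 16.9
L 0.21 [0.5181 0.2595 0.21  ] [0.0266 0.0262 0.0255 0.0263] tool [ 0.0077 -0.1479  0.0707] yaw 16.9
```

```bash

python3 -m jog '[[-0.01,-0.1,0,0,0,0],[-0.01,-0.18,0.1,0,0,0],[-0.01,-0.18,0.25,0,0,0],[-0.01,-0.18,0.4,0,0,0],[-0.01,-0.18,0.55,0,0,0],[-0.01,-0.18,0.7,0,0,0],[-0.01,-0.18,0.85,0,0,0],[-0.01,-0.18,0.95,0,0,0]]'
python3 -m jog '[[0,0,0.08,0,0,0],[0,0,0.16,0,0,0],[0,0,0.22,0,0,0],[0,0,0.26,0,0,0],[0,0,0.26,0,0,0],[0,0,0.26,0,0,0],[0,0,0.26,0,0,0],[0,0,0.26,0,0,0]]'
python3 -m jog '[[0,0,0,0,0,0],[0,0,0,0,0,0],[0,0,0,0,0,0],[0,0,0,0,0,0],[0,0,0,0,0,0],[0,0,0,0,0,0],[0,0,0,0,0,0],[0,0,0,0,0,0]]' 20 60
```

```text
time_s: 4.82
tool_pos: [0.546, 0.1298, 0.1837]
tcp_rot: [0.0, 0.989, 0.145, -0.001]
contact_force: [-1.2, -0.6, 0.5]
width: 0.0599
gripper_force: 0.0
time_s: 5.48
tool_pos: [0.5475, 0.1301, 0.1597]
tcp_rot: [-0.0, 0.989, 0.145, 0.0]
contact_force: [-0.3, 0.5, 0.3]
width: 0.06
gripper_force: 0.0
time_s: 6.15
tool_pos: [0.5465, 0.133, 0.1596]
tcp_rot: [-0.002, 0.989, 0.146, 0.0]
contact_force: [-5.9, 15.1, 1.3]
width: 0.0288
gripper_force: 62.4
```

```bash

python3 -m jog '[[-0.01,-0.03,-0.05,0,0,0],[-0.01,-0.03,-0.12,0,0,0],[-0.01,-0.03,-0.2,0,0,0],[-0.01,-0.03,-0.28,0,0,0],[-0.01,-0.03,-0.36,0,0,0],[-0.01,-0.03,-0.44,0,0,0],[-0.01,-0.03,-0.52,0,0,0],[-0.01,-0.03,-0.58,0,0,0]]'
```

```text
time_s: 6.82
tool_pos: [0.5463, 0.1332, 0.218]
tcp_rot: [-0.0, 0.989, 0.145, 0.001]
contact_force: [9.8, 3.8, -7.5]
width: 0.0291
gripper_force: 61.9
```

```bash

python3 -m jog '[[0.01,0,-0.03,0,0,0],[0.01,0,-0.06,0,0,0],[0.01,0,-0.08,0,0,0],[0.01,0,-0.1,0,0,0],[0.01,0,-0.11,0,0,0],[0.01,0,-0.12,0,0,0],[0.01,0,-0.12,0,0,0],[0.01,0,-0.12,0,0,0]]'
```

```text
time_s: 7.48
tool_pos: [0.5462, 0.1331, 0.2263]
tcp_rot: [-0.001, 0.989, 0.145, -0.001]
contact_force: [18.8, 9.7, -53.0]
width: 0.0293
gripper_force: 66.3
```

```bash

python3 -m jog '[[-0.01,-0.01,0.03,0,0,0],[-0.01,-0.01,0.035,0,0,0],[-0.01,-0.01,0.035,0,0,0],[-0.01,-0.01,0.035,0,0,0],[-0.01,-0.01,0.035,0,0,0],[-0.01,-0.01,0.035,0,0,0],[-0.01,-0.01,0.035,0,0,0],[-0.01,-0.01,0.035,0,0,0]]'
python3 -m jog '[[0,0,0,0,0,0],[0,0,0,0,0,0],[0,0,0,0,0,0],[0,0,0,0,0,0],[0,0,-0.1,0,0,0],[0,0,-0.25,0,0,0],[0,0,-0.45,0,0,0],[0,0,-0.65,0,0,0]]' 60
python3 -m jog '[[0,-0.1,0,0,0,0],[0,-0.22,0,0,0,0],[0,-0.35,0,0,0,0],[0,-0.48,0,0,0,0],[0,-0.61,0,0,0,0],[0,-0.74,0,0,0,0],[0,-0.87,0,0,0,0],[0,-1,0,0,0,0]]'
python3 -m jog '[[0,-0.12,0,0,0,0],[0,-0.24,0,0,0,0],[0,-0.36,0,0,0,0],[0,-0.45,0,0,0,0],[0,-0.5,0,0,0,0],[0,-0.5,0,0,0,0],[0,-0.5,0,0,0,0],[0,-0.5,0,0,0,0]]'
python3 - <<'E'
from h import *
import json
s=monitor.observe();f=optics.grab_frame("wrist")
json.dump({k:list(s[k]) for k in("tool_pos","tcp_rot")},open("w2.json","w"))
g=optics.grab_frame("scene");t=optics.grab_frame("top")
cv2.imwrite("pics/w2raw.png",f)
a=cv2.resize(f[130:250,240:440],(800,480),interpolation=2)[:300] if 0 else cv2.resize(f[120:270,230:430],(400,300),interpolation=2)
b=cv2.resize(g[90:240,300:500],(400,300),interpolation=2)
cc=cv2.resize(t[110:260,150:350],(400,300),interpolation=2)
d=cv2.resize(f,(400,250));d=np.vstack([d,np.zeros((50,400,3),'u1')])
cv2.imwrite("pics/m2.png",np.clip(1.5*np.vstack([np.hstack([a,b]),np.hstack([cc,d])]),0,255).astype('u1'))
E
```

```text
time_s: 8.15
tool_pos: [0.5463, 0.1333, 0.226]
tcp_rot: [0.0, 0.989, 0.145, 0.001]
contact_force: [10.8, 0.3, -6.4]
width: 0.0288
gripper_force: 72.6
time_s: 8.82
tool_pos: [0.5449, 0.1336, 0.2922]
tcp_rot: [-0.0, 0.989, 0.145, -0.0]
contact_force: [-0.1, 0.8, -0.3]
width: 0.0599
gripper_force: 0.0
time_s: 9.48
tool_pos: [0.516, 0.2309, 0.2906]
tcp_rot: [-0.0, 0.989, 0.145, -0.0]
contact_force: [1.0, -0.6, -0.3]
width: 0.06
gripper_force: 0.0
time_s: 10.15
tool_pos: [0.5025, 0.2767, 0.2908]
tcp_rot: [0.0, 0.99, 0.144, -0.0]
contact_force: [0.0, 0.1, -0.1]
width: 0.0599
gripper_force: 0.0
```

View pics/m2.png

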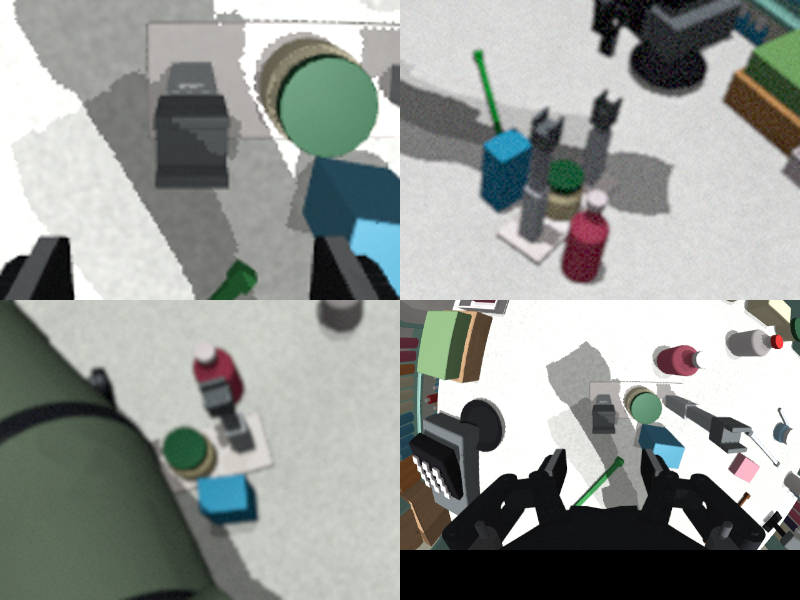

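Right post is up (scene crop (545,130)). Left head centred under the jaws at wrist (326,195). Descending, gripping and pulling.

```bash

python3 -m jog '[[0,0,0.1,0,0,0],[0,0,0.22,0,0,0],[0,0,0.35,0,0,0],[0,0,0.48,0,0,0],[0,0,0.61,0,0,0],[0,0,0.74,0,0,0],[0,0,0.87,0,0,0],[0,0,1,0,0,0]]'
python3 -m jog '[[0,0,0.1,0,0,0],[0,0,0.2,0,0,0],[0,0,0.3,0,0,0],[0,0,0.38,0,0,0],[0,0,0.38,0,0,0],[0,0,0.38,0,0,0],[0,0,0.38,0,0,0],[0,0,0.38,0,0,0]]'
python3 -m jog '[[0,0,0,0,0,0],[0,0,0,0,0,0],[0,0,0,0,0,0],[0,0,0,0,0,0],[0,0,0,0,0,0],[0,0,0,0,0,0],[0,0,0,0,0,0],[0,0,0,0,0,0]]' 20 60
python3 -m jog '[[0,0,-0.05,0,0,0],[0,0,-0.12,0,0,0],[0,0,-0.2,0,0,0],[0,0,-0.28,0,0,0],[0,0,-0.36,0,0,0],[0,0,-0.44,0,0,0],[0,0,-0.52,0,0,0],[0,0,-0.6,0,0,0]]'
```

```text
time_s: 10.97
tool_pos: [0.5017, 0.2769, 0.1889]
tcp_rot: [0.0, 0.989, 0.145, -0.001]
contact_force: [0.6, -0.5, -0.8]
width: 0.0603
gripper_force: 0.0
time_s: 11.63
tool_pos: [0.5025, 0.2775, 0.1534]
tcp_rot: [-0.0, 0.989, 0.145, 0.0]
contact_force: [0.2, 0.0, 0.6]
width: 0.0599
gripper_force: 0.0
time_s: 12.3
tool_pos: [0.5025, 0.2769, 0.1529]
tcp_rot: [0.0, 0.989, 0.145, 0.0]
contact_force: [1.9, -5.0, 3.1]
width: 0.0292
gripper_force: 62.0
time_s: 12.97
tool_pos: [0.5024, 0.2768, 0.2126]
tcp_rot: [0.0, 0.989, 0.145, -0.0]
contact_force: [6.0, -2.5, -9.8]
width: 0.0292
gripper_force: 60.6
```

```bash

python3 -m jog '[[0,0,-0.03,0,0,0],[0,0,-0.06,0,0,0],[0,0,-0.09,0,0,0],[0,0,-0.12,0,0,0],[0,0,-0.15,0,0,0],[0,0,-0.17,0,0,0],[0,0,-0.18,0,0,0],[0,0,-0.18,0,0,0]]'
```

```text
time_s: 13.63
tool_pos: [0.5022, 0.2766, 0.2271]
tcp_rot: [0.0, 0.989, 0.145, -0.001]
contact_force: [20.0, 8.7, -60.0]
width: 0.0286
gripper_force: 66.8
```

```bash

python3 -m jog '[[0,0,0.025,0,0,0],[0,0,0.035,0,0,0],[0,0,0.035,0,0,0],[0,0,0.035,0,0,0],[0,0,0.035,0,0,0],[0,0,0.035,0,0,0],[0,0,0.035,0,0,0],[0,0,0.035,0,0,0]]'
python3 -m jog '[[0,0,0,0,0,0],[0,0,0,0,0,0],[0,0,0,0,0,0],[0,0,0,0,0,0],[0,0,-0.1,0,0,0],[0,0,-0.25,0,0,0],[0,0,-0.45,0,0,0],[0,0,-0.7,0,0,0]]' 60
python3 -m jog '[[-0.03,0.12,-0.05,0,0,0],[-0.06,0.25,-0.08,0,0,0],[-0.09,0.37,-0.08,0,0,0],[-0.13,0.5,-0.08,0,0,0],[-0.17,0.62,-0.08,0,0,0],[-0.2,0.75,-0.08,0,0,0],[-0.23,0.87,-0.08,0,0,0],[-0.27,1,-0.08,0,0,0]]'
python3 -m jog '[[-0.03,0.12,0,0,0,0],[-0.06,0.25,0,0,0,0],[-0.09,0.37,0,0,0,0],[-0.13,0.5,0,0,0,0],[-0.17,0.62,0,0,0,0],[-0.2,0.75,0,0,0,0],[-0.23,0.87,0,0,0,0],[-0.27,1,0,0,0,0]]'
python3 -m jog '[[-0.03,0.12,0,0,0,0],[-0.06,0.25,0,0,0,0],[-0.09,0.37,0,0,0,0],[-0.13,0.5,0,0,0,0],[-0.17,0.62,0,0,0,0],[-0.2,0.75,0,0,0,0],[-0.23,0.87,0,0,0,0],[-0.27,1,0,0,0,0]]'
python3 -m jog '[[-0.03,0.12,0,0,0,0],[-0.06,0.25,0,0,0,0],[-0.09,0.37,0,0,0,0],[-0.13,0.5,0,0,0,0],[-0.17,0.62,0,0,0,0],[-0.2,0.75,0,0,0,0],[-0.23,0.87,0,0,0,0],[-0.27,1,0,0,0,0]]'
python3 -m jog '[[-0.03,0.12,0.1,0,0,-0.04],[-0.06,0.25,0.2,0,0,-0.08],[-0.09,0.37,0.3,0,0,-0.12],[-0.13,0.5,0.4,0,0,-0.16],[-0.17,0.62,0.5,0,0,-0.2],[-0.2,0.75,0.6,0,0,-0.24],[-0.23,0.87,0.7,0,0,-0.28],[-0.27,1,0.8,0,0,-0.32]]'
python3 -m jog '[[0,0,0.1,0,0,0],[0,0,0.2,0,0,0],[0,0,0.3,0,0,0],[0,0,0.4,0,0,0],[0,0,0.5,0,0,0],[0,0,0.6,0,0,0],[0,0,0.6,0,0,0],[0,0,0.6,0,0,0]]' 50
python3 - <<'E'
from h import *
import json
s=monitor.observe();f=optics.grab_frame("wrist")
json.dump({k:list(s[k]) for k in("tool_pos","tcp_rot")},open("w3.json","w"))
g=optics.grab_frame("scene")
cv2.imwrite("pics/w3raw.png",f)
b=cv2.resize(g[100:240,320:450],(390,400),interpolation=2)
cv2.imwrite("pics/m3.png",np.clip(1.4*np.hstack([cv2.resize(f[:, 110:510],(400,400)),b]),0,255).astype('u1'))
E
```

```text
time_s: 14.3
tool_pos: [0.5024, 0.2768, 0.2267]
tcp_rot: [0.0, 0.989, 0.145, -0.0]
contact_force: [5.0, -2.6, -9.7]
width: 0.0291
gripper_force: 73.6
time_s: 14.97
tool_pos: [0.5017, 0.2772, 0.2981]
tcp_rot: [0.0, 0.989, 0.145, -0.001]
contact_force: [-0.2, -0.7, -0.0]
width: 0.0601
gripper_force: 0.0
time_s: 15.63
tool_pos: [0.5048, 0.1726, 0.3051]
tcp_rot: [-0.0, 0.989, 0.145, -0.0]
contact_force: [-0.7, -0.0, 0.2]
width: 0.0599
gripper_force: 0.0
time_s: 16.3
tool_pos: [0.5077, 0.0692, 0.3052]
tcp_rot: [-0.0, 0.989, 0.145, -0.0]
contact_force: [-0.4, 0.5, 0.4]
width: 0.0599
gripper_force: 0.0
time_s: 16.97
tool_pos: [0.5103, -0.0343, 0.3052]
tcp_rot: [-0.0, 0.989, 0.145, -0.0]
contact_force: [-0.0, 0.3, -0.7]
width: 0.0603
gripper_force: 0.0
time_s: 17.63
tool_pos: [0.5131, -0.1378, 0.3052]
tcp_rot: [-0.0, 0.989, 0.145, -0.0]
contact_force: [0.0, -0.0, -0.1]
width: 0.06
gripper_force: 0.0
time_s: 18.3
tool_pos: [0.5159, -0.2413, 0.2247]
tcp_rot: [-0.0, 0.797, 0.604, 0.0]
contact_force: [0.2, -0.1, -0.1]
width: 0.0599
gripper_force: 0.0
time_s: 18.97
tool_pos: [0.516, -0.24, 0.1649]
tcp_rot: [-0.0, 0.799, 0.601, -0.0]
contact_force: [-0.1, -0.0, -0.1]
width: 0.0499
gripper_force: 0.0
```

View pics/m3.png

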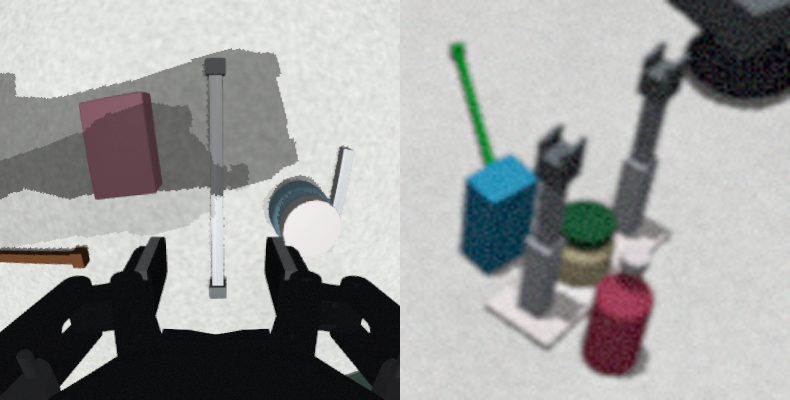

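Both posts are up (forks level at crop (560,150) and (662,75)). The rail lies under the jaws with caps at wrist (325,66) and (327,292), and the balm jar top at (421,228) is near the right finger.

```bash
python3 - <<'E'
from h import *
import json
s={k:np.array(v) for k,v in json.load(open("w3.json")).items()}
Rt=R.from_quat(s["tcp_rot"][[1,2,3,0]]).as_matrix()
f=cv2.imread("pics/w3raw.png")
def t(n,u,z):
    p=wplane(u,s,z); print(n,p.round(4),"tool",(Rt.T@(p-s["tool_pos"])).round(4)); return p
# cap outer edges on top faces (z .018): far end row ~ 59 ; near end top-face far/near edges ~288,297
a=t("far cap outer",(325,58.5),.018);b=t("near cap outer(top)",(327.5,297),.018);print(np.linalg.norm(a-b))
a=t("far bar/cap",(326,74),.015);b=t("near bar/cap",(327.5,287),.018);print(np.linalg.norm(a-b)); d=a-b;print("ang",np.degrees(np.arctan2(d[1],d[0])))
t("jar l",(391,228),.06);t("jar c",(421,228),.06)
E
```

```text
far cap outer [ 0.5474 -0.1292  0.018 ] tool [ 0.1152 -0.0004  0.1469]
near cap outer(top) [ 0.4843 -0.3577  0.018 ] tool [-0.1218  0.0022  0.1469]
0.23705680110016897
far bar/cap [ 0.5444 -0.1426  0.015 ] tool [0.1015 0.0005 0.1499]
near bar/cap [ 0.4879 -0.3452  0.018 ] tool [-0.1089  0.0021  0.1469]
0.21041048466724552
ang 74.39668050409581
jar l [ 0.561  -0.2792  0.06  ] tool [-0.0252  0.0541  0.1048]
jar c [ 0.5861 -0.287   0.06  ] tool [-0.0257  0.0803  0.1048]
```

```bash

python3 -m jog '[[-0.03,0.01,0.1,0,0,0],[-0.03,0.01,0.22,0,0,0],[-0.03,0.01,0.35,0,0,0],[-0.03,0.01,0.48,0,0,0],[-0.03,0.01,0.61,0,0,0],[-0.03,0.01,0.74,0,0,0],[-0.03,0.01,0.87,0,0,0],[-0.03,0.01,1,0,0,0]]' 32
python3 -m jog '[[0,0,0.1,0,0,0],[0,0,0.2,0,0,0],[0,0,0.3,0,0,0],[0,0,0.36,0,0,0],[0,0,0.42,0,0,0],[0,0,0.46,0,0,0],[0,0,0.46,0,0,0],[0,0,0.46,0,0,0]]'
python3 -m jog '[[0,0,0,0,0,0],[0,0,0,0,0,0],[0,0,0,0,0,0],[0,0,0,0,0,0],[0,0,0,0,0,0],[0,0,0,0,0,0],[0,0,0,0,0,0],[0,0,0,0,0,0]]' 5 60
```

```text
time_s: 19.73
tool_pos: [0.5161, -0.2435, 0.0638]
tcp_rot: [-0.0, 0.799, 0.601, -0.0]
contact_force: [0.6, -0.3, 0.8]
width: 0.0321
gripper_force: 0.0
time_s: 20.4
tool_pos: [0.5163, -0.2436, 0.0194]
tcp_rot: [0.0, 0.799, 0.601, 0.0]
contact_force: [0.7, 0.8, -0.7]
width: 0.032
gripper_force: 0.0
time_s: 21.07
tool_pos: [0.5165, -0.2437, 0.0199]
tcp_rot: [0.0, 0.799, 0.601, 0.0]
contact_force: [-1.5, 0.0, 4.6]
width: 0.0099
gripper_force: 59.6
```

```bash

python3 -m jog '[[0,0,0,0,0,0],[0,0,0,0,0,0],[0,0,0,0,0,0],[0,0,0.01,0,0,0],[0,0,0.02,0,0,0],[0,0,0.03,0,0,0],[0,0,0.03,0,0,0],[0,0,0.03,0,0,0]]' 24
python3 -m jog '[[0,0,0,0,0,0],[0,0,0,0,0,0],[0,0,0,0,0,0],[0,0,0,0,0,0],[0,0,0,0,0,0],[0,0,0,0,0,0],[0,0,0,0,0,0],[0,0,0,0,0,0]]' 5 80
```

```text
time_s: 21.73
tool_pos: [0.5162, -0.2435, 0.0162]
tcp_rot: [-0.0, 0.799, 0.601, -0.0]
contact_force: [0.8, -0.5, -0.1]
width: 0.0241
gripper_force: 0.0
time_s: 22.4
tool_pos: [0.5163, -0.2435, 0.0166]
tcp_rot: [0.0, 0.799, 0.601, -0.0]
contact_force: [-2.5, -0.6, 5.7]
width: 0.0097
gripper_force: 78.7
```

```bash

python3 -m jog '[[0,0,-0.05,0,0,0],[0,0,-0.15,0,0,0],[0,0,-0.28,0,0,0],[0,0,-0.42,0,0,0],[0,0,-0.56,0,0,0],[0,0,-0.7,0,0,0],[0,0,-0.85,0,0,0],[0,0,-1,0,0,0]]'
python3 -m jog '[[0.05,-0.02,-0.12,0,0,0],[0.15,-0.05,-0.25,0,0,0],[0.27,-0.08,-0.37,0,0,0],[0.4,-0.11,-0.5,0,0,0],[0.52,-0.14,-0.62,0,0,0],[0.65,-0.17,-0.75,0,0,0],[0.77,-0.2,-0.87,0,0,0],[0.9,-0.24,-1,0,0,0]]'
python3 -m jog '[[0.11,-0.03,-0.11,0,0,0],[0.22,-0.06,-0.22,0,0,0],[0.33,-0.09,-0.33,0,0,0],[0.45,-0.12,-0.45,0,0,0],[0.56,-0.15,-0.56,0,0,0],[0.67,-0.18,-0.67,0,0,0],[0.78,-0.21,-0.78,0,0,0],[0.9,-0.24,-0.87,0,0,0]]'
python3 -m jog '[[0.11,-0.03,0,0,0,-0.02],[0.22,-0.06,0,0,0,-0.04],[0.33,-0.09,0,0,0,-0.06],[0.45,-0.12,0,0,0,-0.08],[0.56,-0.15,0,0,0,-0.1],[0.67,-0.18,0,0,0,-0.13],[0.78,-0.21,0,0,0,-0.16],[0.9,-0.24,0,0,0,-0.184]]'
python3 - <<'E'
from h import *
s=monitor.observe();q=s["tcp_rot"];M=R.from_quat(q[[1,2,3,0]]).as_matrix()
print(s["tool_pos"],M.round(3),"tool d",(M.T@(np.array([.5242,.2049,.3])-s["tool_pos"])).round(4),np.degrees(np.arctan2(M[1,0],M[0,0])))
E
```

```text
time_s: 23.07
tool_pos: [0.5162, -0.2436, 0.1183]
tcp_rot: [0.0, 0.799, 0.601, 0.0]
contact_force: [0.1, -0.6, -2.0]
width: 0.0095
gripper_force: 78.3
time_s: 23.73
tool_pos: [0.5181, -0.1489, 0.2174]
tcp_rot: [-0.0, 0.799, 0.602, -0.0]
contact_force: [0.2, -0.1, -2.0]
width: 0.0095
gripper_force: 78.3
time_s: 24.4
tool_pos: [0.5199, -0.0563, 0.3046]
tcp_rot: [0.0, 0.799, 0.601, 0.0]
contact_force: [0.1, 0.1, -1.0]
width: 0.0096
gripper_force: 78.3
time_s: 25.07
tool_pos: [0.5216, 0.0368, 0.3037]
tcp_rot: [-0.0, 0.592, 0.806, -0.0]
contact_force: [0.5, 0.3, -0.8]
width: 0.0102
gripper_force: 78.3
[0.5215861  0.03682532 0.30366942] [[-0.298  0.955 -0.   ]
 [ 0.955  0.298 -0.   ]
 [-0.    -0.    -1.   ]] tool d [0.1597 0.0526 0.0037] 107.33567328069134
```

```bash

python3 -m jog '[[0.1,0.03,0,0,0,0],[0.2,0.06,0,0,0,0],[0.3,0.1,0,0,0,0],[0.4,0.13,0,0,0,0],[0.5,0.16,0,0,0,0],[0.6,0.2,0,0,0,0],[0.7,0.23,0,0,0,0],[0.8,0.26,0,0,0,0]]'
python3 -m jog '[[0.1,0.03,0,0,0,0],[0.2,0.06,0,0,0,0],[0.35,0.12,0,0,0,0],[0.5,0.16,0,0,0,0],[0.65,0.22,0,0,0,0],[0.75,0.25,0,0,0,0],[0.8,0.26,0,0,0,0],[0.8,0.26,0,0,0,0]]'
python3 - <<'E'
from h import *
import json
s=monitor.observe();f=optics.grab_frame("wrist")
json.dump({k:list(s[k]) for k in("tool_pos","tcp_rot")},open("w4.json","w"))
g=optics.grab_frame("scene");cv2.imwrite("pics/w4raw.png",f)
b=cv2.resize(g[80:220,320:450],(390,400),interpolation=2)
cv2.imwrite("pics/m4.png",np.clip(1.5*np.hstack([cv2.resize(f[:, 110:510],(400,400)),b]),0,255).astype('u1'))
E
```

```text
time_s: 25.73
tool_pos: [0.5231, 0.121, 0.3033]
tcp_rot: [-0.0, 0.594, 0.804, -0.0]
contact_force: [0.3, 0.0, -1.3]
width: 0.0093
gripper_force: 78.3
time_s: 26.4
tool_pos: [0.5241, 0.2052, 0.3032]
tcp_rot: [-0.0, 0.594, 0.805, 0.0]
contact_force: [-0.3, 0.6, -0.4]
width: 0.0091
gripper_force: 78.3
```

View pics/m4.png

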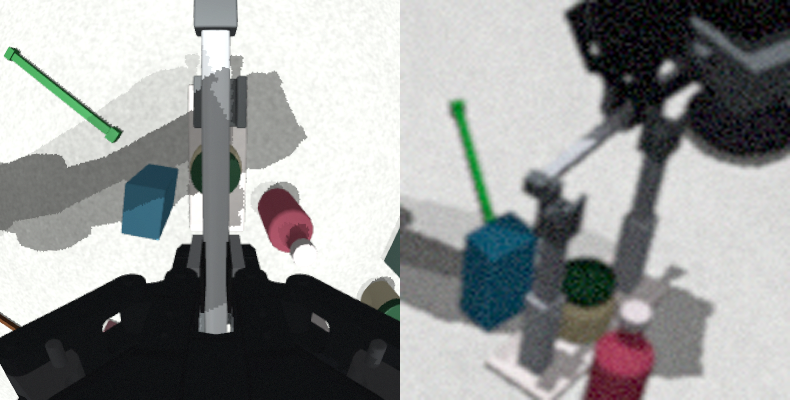

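The rail is held over both forks. In the wrist view the left fork (centre about crop 220) looks slightly right of the bar (216), so I measure that before lowering.

```bash
python3 - <<'E'
import cv2,numpy as np
def c(fn,x,y,g):
    i=cv2.imread(fn)
    o=cv2.resize(i[y:y+100,x:x+80],None,fx=5,fy=5,interpolation=cv2.INTER_CUBIC);o=np.clip(o*g,0,255).astype('u1')
    for k in range(0,80,10): cv2.putText(o,str(x+k),(k*5,10),0,.3,(0,0,255)); cv2.line(o,(k*5,12),(k*5,18),(0,0,255))
    for k in range(10,100,10): cv2.putText(o,str(y+k),(8,k*5+4),0,.3,(0,0,255)); cv2.line(o,(0,k*5),(6,k*5),(0,0,255))
    return o
cv2.imwrite("pics/m5.png",np.hstack([c("pics/w4raw.png",290,45,1.3),c("pics/w2raw.png",485,150,1.8)]))
E
```

```text
(no output)
```

View pics/m5.png

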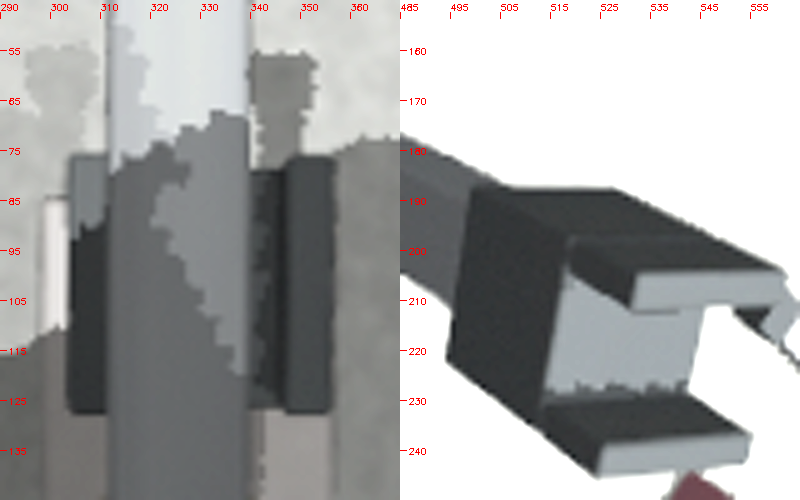

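```bash
python3 - <<'E'
from h import *
import json
def L(f): return {k:np.array(v) for k,v in json.load(open(f)).items()}
def m(f,C,z):
    s=L(f);P=np.array([wplane(u,s,z) for u in C]);print([np.linalg.norm(P[i]-P[i-1]).round(4) for i in range(4)],P.mean(0).round(4));return P.mean(0)
l=m("w4.json",[(301.8,76),(355.5,76),(355.5,127.5),(301.8,127.5)],.256)
r=m("w2.json",[(532.5,204),(561.5,203.5),(553,241.5),(524.5,245)],.256)
print(np.linalg.norm(l-r),"mid",(l+r)/2,"ang",np.degrees(np.arctan2(*(l-r)[1::-1])))
s=L("w4.json");Rt=R.from_quat(s["tcp_rot"][[1,2,3,0]]).as_matrix()
b=np.array([wplane((u,110),s,s["tool_pos"][2]-.0015) for u in(310.5,339.3)]);print("bar w",np.linalg.norm(b[0]-b[1]))
T=lambda p:(Rt.T@(p-s["tool_pos"])).round(4)
print("bar",T(b.mean(0)),"L",T(l),"R",T(r))
E
```

```text
[np.float64(0.0295), np.float64(0.0301), np.float64(0.0295), np.float64(0.0305)] [0.5037 0.2765 0.256 ]
[np.float64(0.0295), np.float64(0.0284), np.float64(0.0288), np.float64(0.0279)] [0.5477 0.1335 0.256 ]
0.14951359657850466 mid [0.52567728 0.20499717 0.256     ] ang 107.0957024515364
bar w 0.012004841524330264
bar [ 0.0694 -0.0005  0.0015] L [0.0741 0.0015 0.0472] R [-0.0754  0.0014  0.0472]
```

```bash

python3 -m jog '[[0,0.02,0,0,0,0],[0,0.02,0.05,0,0,0],[0,0.02,0.12,0,0,0],[0,0.02,0.19,0,0,0],[0,0.02,0.26,0,0,0],[0,0.02,0.33,0,0,0],[0,0.02,0.39,0,0,0],[0,0.02,0.45,0,0,0]]'
python3 -m jog '[[0,0,0.02,0,0,0],[0,0,0.03,0,0,0],[0,0,0.04,0,0,0],[0,0,0.05,0,0,0],[0,0,0.06,0,0,0],[0,0,0.06,0,0,0],[0,0,0.06,0,0,0],[0,0,0.06,0,0,0]]'
```

```text
time_s: 27.17
tool_pos: [0.5263, 0.2046, 0.2575]
tcp_rot: [-0.0, 0.594, 0.804, -0.0]
contact_force: [0.9, 0.0, -1.9]
width: 0.0098
gripper_force: 78.3
time_s: 27.83
tool_pos: [0.5265, 0.2047, 0.2525]
tcp_rot: [0.0, 0.594, 0.804, 0.0]
contact_force: [0.2, 0.3, -0.5]
width: 0.0097
gripper_force: 78.5
```

```bash

python3 -m jog '[[0,0,0.005,0,0,0],[0,0,0.01,0,0,0],[0,0,0.01,0,0,0],[0,0,0.01,0,0,0],[0,0,0.01,0,0,0],[0,0,0.01,0,0,0],[0,0,0.01,0,0,0],[0,0,0.01,0,0,0]]'
```

```text
time_s: 28.5
tool_pos: [0.5265, 0.2047, 0.2514]
tcp_rot: [0.0, 0.594, 0.804, 0.0]
contact_force: [1.3, 1.0, 3.4]
width: 0.0097
gripper_force: 78.8
```

Contact (+3.4 N, up from −1.3 N hanging) at the expected height, so I open, rise and look.

```bash

python3 -m jog '[[0,0,0,0,0,0],[0,0,0,0,0,0],[0,0,0,0,0,0],[0,0,0,0,0,0],[0,0,-0.05,0,0,0],[0,0,-0.15,0,0,0],[0,0,-0.28,0,0,0],[0,0,-0.4,0,0,0]]' 34
python3 -m jog '[[-0.05,0,-0.12,0,0,0],[-0.1,0,-0.25,0,0,0],[-0.2,0,-0.37,0,0,0],[-0.3,0,-0.5,0,0,0],[-0.4,0,-0.6,0,0,0],[-0.5,0,-0.7,0,0,0],[-0.6,0,-0.8,0,0,0],[-0.7,0,-0.9,0,0,0]]'
python3 -m jog '[[-0.12,-0.1,0,0,0,0],[-0.25,-0.2,0,0,0,0],[-0.37,-0.3,0,0,0,0],[-0.5,-0.4,0,0,0,0],[-0.62,-0.5,0,0,0,0],[-0.75,-0.6,0,0,0,0],[-0.87,-0.6,0,0,0,0],[-1,-0.6,0,0,0,0]]'
python3 - <<'E'
from h import *
import json
s=monitor.observe();f=optics.grab_frame("wrist");g=optics.grab_frame("scene");t=optics.grab_frame("top")
json.dump({k:list(s[k]) for k in("tool_pos","tcp_rot")},open("w6.json","w"));cv2.imwrite("pics/w6raw.png",f)
A=cv2.resize(f,(480,300),interpolation=3)
B=cv2.resize(g[80:230,320:480],(320,300),interpolation=2)
C=cv2.resize(f[20:170,230:430],(400,300),interpolation=2);D=cv2.resize(t[110:230,170:330],(400,300),interpolation=2)
cv2.imwrite("pics/m6.png",np.clip(1.5*np.vstack([np.hstack([A,B]),np.hstack([C,D])]),0,255).astype('u1'))
E
```

```text
time_s: 29.17
tool_pos: [0.5264, 0.2048, 0.2928]
tcp_rot: [0.0, 0.594, 0.804, 0.0]
contact_force: [0.2, -0.1, -0.1]
width: 0.0336
gripper_force: 0.0
time_s: 29.83
tool_pos: [0.5471, 0.1366, 0.3823]
tcp_rot: [0.0, 0.594, 0.804, -0.0]
contact_force: [-0.5, 0.8, 0.3]
width: 0.0338
gripper_force: 0.0
time_s: 30.5
tool_pos: [0.5192, 0.0233, 0.3819]
tcp_rot: [0.0, 0.594, 0.804, 0.0]
contact_force: [0.9, -0.8, -0.2]
width: 0.034
gripper_force: 0.0
```

View pics/m6.png

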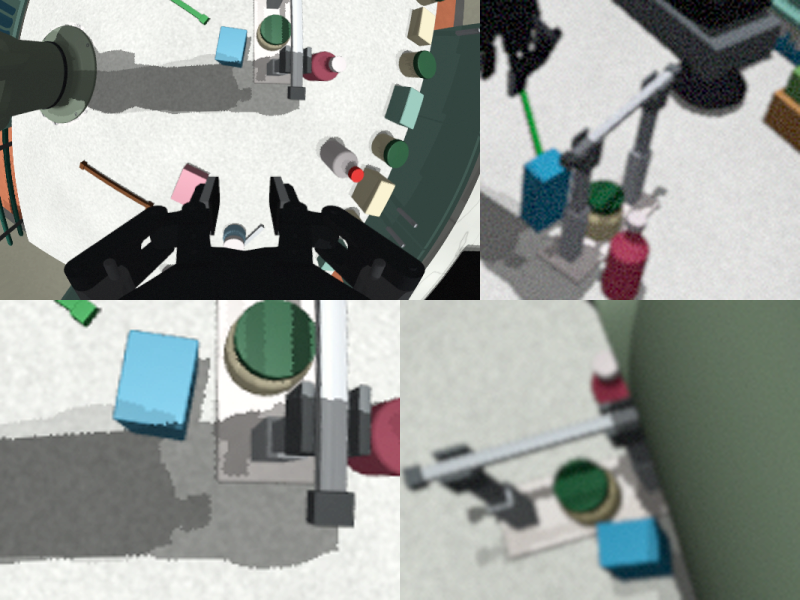

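```bash
python3 - <<'E'
from h import *
import json
a,ea=two((175.5,181),(416,116));b,eb=two((263,155),(365.5,159));print(a.round(4),ea,b.round(4),eb,((a+b)/2).round(4),np.linalg.norm(a-b))
s={k:np.array(v) for k,v in json.load(open("w6.json")).items()}
Rt=R.from_quat(s["tcp_rot"][[1,2,3,0]]).as_matrix()
for n,u,z in(("cap near outer L",(230+308/2,20+(525-300)/2),.254),("cap inner edge",(230+333/2,20+(491-300)/2),.254),("prong near edge tip",(230+360/2,20+(452-300)/2),.256),("bar l",(230+318/2,20+(420-300)/2),.251),("bar r",(230+347/2,20+(420-300)/2),.251)):
    p=wplane(u,s,z);print(n,p.round(4),"along",(p-[.5257,.205,0])@[-.294,.956,0])
E
```

```text
[0.4937 0.3147 0.2421] 0.0021688980036268985 [0.5531 0.1177 0.2336] 0.014217462591269757 [0.5234 0.2162 0.2379] 0.20590415112537888
cap near outer L [0.551  0.0862 0.254 ] along -0.12094974523185269
cap inner edge [0.5566 0.1033 0.254 ] along -0.10626547949007946
prong near edge tip [0.5619 0.1228 0.256 ] along -0.08927876275055918
bar l [0.5418 0.1302 0.251 ] along -0.07625541076750189
bar r [0.5536 0.1345 0.251 ] along -0.07555595242751174
```

```bash
python3 -c "
from plant import job
print(job.sign_off())"
```

```text
the job is handed in; nothing more can be done
None
```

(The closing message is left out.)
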